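# Seat a circuit board in the bench board holder

### The arm

A 6-joint arm with a two-finger parallel gripper is mounted at the origin on the work surface. World frame = base frame: x ahead of the robot, y to its left, z up, the work surface at z = 0. Lengths are in m, angles in rad, forces in N, time in s.
With the tool pointing down it reaches from about 0.3 to 0.775 m from the base axis. Payload 14.6 kg.
Tool frame: the origin (TCP) lies on the mounting face of the last link; the fingertips stand 199 mm ahead of it and the grasp point (between the pads) lies 180 mm ahead of it; z points along the fingers, y is the direction in which the jaws open and shut (so a half turn about z gives the same grasp; the last joint's range is limited). The gripper opens to 94 mm and grips with 3 to 60 N. Pads are 16 mm wide; open, the fingers measure 119 mm over their backs; the gripper's body (75 mm by 177 mm) begins 78 mm behind the grasp point.
Start: joints at [1.115, 0.3, 1.521, -0, 1.321, -0.067], TCP at [0.208, 0.509, 0.405] pointing down, gripper open.
Joint ranges: [-3.03, 3.03], [-0.79, 2.21], [0.23, 2.52], [-1.04, 4.18], [0, 3.07], [-2.55, 2.55]. Speed limits (rad/s): [2.22, 2.22, 2.57, 3.14, 3.14, 3.14].

### API

Orientations are given as [roll, pitch, yaw] about the fixed x, y, z axes, in that order (R = Rz(yaw) Ry(pitch) Rx(roll)).
In Python, from station import sensors, vision, job gives the robot as it stands. The module is installed in compiled form; this text tells all that it offers.
- The arm moves only by the tool arm_command, never from a script. Its argument "plan" is one flat list of numbers, 5 for each row, row after row: the closure, from -1 (fully open) to 1 (shut), so that 0 is half open, then the shift along the world's x, y, z scaled (see below), then the turn about the world's z scaled (see below). A call has 1 to 20 rows; each row is the pose to reach, as a shift and turn from the pose commanded when the call began; what a row does not reach only later rows make up. The controller multiplies each number of a shift by 400 mm and each number of a turn by 120 degrees. A row lasts 1/10 s, in which the tool goes at most 50 mm and 8.59 degrees, less where a joint would pass 70% of its speed; a pose out of reach is approached as far as the arm can. A call with a number of a shift or a turn outside -1 to 1 is refused whole. A call with a gripper value outside its range is refused whole. The fingers move at their own pace and stop on an object; "newtons" is the grip in N (left out, the last holds). Time passes only in rows, so rows that repeat a pose let the fingers close. It gives the time, the measured TCP pose, the force and the opening at its end, in the units of the state.
- sensors.get_obs(): the state, without advancing time (a new reading comes with each control period).
- vision.camera(name): name is "scene" or "top" or "wrist"; returns the picture (400x640x3 uint8, blue, green, red); there is no depth.
- vision.camera_params(name): a dict with "intrinsics" (3x3 intrinsics, pixels), "rvec" (rotation vector, rad) and "tvec" (3), from world to camera coordinates, as OpenCV has them. Camera axes: x right, y down, z forward; pixel columns grow to the right and rows downward; lengths in m; the calibration is good to about 2 mm. A picture is of the moment at which its call begins: read the wrist's pose just before it. camera_params takes no time and is no camera call; for the wrist camera it gives the pose at the moment of the call.
- job.hand_in(): hands the job in, once; it reports no verdict.
Trained networks look in the newest picture that a camera, given by its name, has taken for a name from the list of things; names that differ only in an ending like _2 or _b are one class to them, and where a whole thing is asked for, a point or a joint stands for the part that bears it (a point fixed in the world has none). Each returns a list of dicts, best first, with "confidence" (0 to 1); they miss things now and then, are a little off and sometimes report something else, mostly with a low value. They report only what shows in the picture. A call takes as long as a camera call. They do not tell look-alikes from the thing itself.
- vision.search_frame(name, camera): "at" ([row, column] in pixels, amid what is visible of it).
- vision.silhouettes(name, camera): "mask" (400x640 bool, what is visible of it) and "at" ([row, column] in pixels, amid what is visible of it).
- vision.pinpoint(name, camera): "at" ([row, column] in pixels: a listed point, or the origin of a listed thing).
The state is a dict: "time_s": time; "qpos": joint angles; "joint_vel": joint speeds; "tau": joint torques, N m; "ee_pos": TCP position; "eef_rot": TCP orientation; "force": force on the tool from outside, world axes, zero at the start; "moment": the same for the moment, N m; "grip_width": finger opening in m.
Only numpy, scipy, OpenCV 4.12 (cv2) and the standard library are available. Lean on these libraries where they do the work, as an engineer would, in place of code of your own. Each camera call takes 0.05 s, during which the arm holds its last target.

### The job

The circuit board is standing loose and skewed in the board holder. Without picking it up, push it along the bed with your fingertips until its far edge is up against the end stop, and push the sliding jaw in until the board is nipped square between the two jaws with no gap on either side. Leave it clamped like that, and leave the other things on the bench alone.

Things in the scene. Friction and masses are not known exactly. Their poses are not given: they have to be found in the camera images.
- holder: Aluminium board holder, fixed firmly on the bench. Origin: on the bench, midway along the jaws; +x runs along the jaws to the end stop, +y across from the fixed jaw to the sliding jaw. Flat bed x -106 to 106, y -91 to 115 mm, its top 20 mm above the bench. The end opposite the stop (-x) is open: a fingertip can come in between the jaws there.
- stop_face (a point): Point on the end stop's face (holder x = 75, y = 0 mm), 33 mm above the bench, at the height of the board's edge. The stop is a steel bar, 60 mm along holder y (-39 to 21), 20 mm high above the bed, its face looking to the holder's -x.
- fixed_face (a point): Middle of the fixed jaw's clamping face (holder x = 0, y = -40 mm), 33 mm above the bench, looking to the holder's +y. The jaw is a bar 180 mm along holder x (-90 to 90), 20 mm thick, 22 mm high above the bed.
- jaw (a joint): Sliding jaw, in m: 0 when the jaws are 80 mm apart (exactly the board's width), positive when wider by that much (up to 0.048). It slides along the holder's y only, needs about 4 N to move, has no spring and stays where left. A bar 180 mm along the holder's x (-90 to 90), 16 mm thick, its top 22 mm above the bed.
- jaw_back (a point): Middle of the outer (+y) face of the thumb plate on the sliding jaw's back: the place to push, towards the holder's -y. The plate is 60 mm along holder x, its top 34.5 mm above the bed; this point is 18 mm above the bed and 21 mm outwards (+y) of the jaw's clamping face.
- board: Loose dark blue circuit board, 100 (x) x 80 (y) x 2 mm on four 12 mm standoffs, its top 14 mm above the bed, 80 to 150 g, sliding easily on the bed; parts on it, inside its outline, reach 28 mm above the bed (sockets at its -x end). Origin: under its middle, at the standoffs' feet. Its +x edge faces the end stop. Seated, its origin is at x = 25, y = 0 mm in the holder's frame.
- bottle: Brown glass bottle, 62 mm across and 190 mm high; bystander. Origin under its centre.
- mouse: White computer mouse, 108 x 60 x 34 mm; bystander. Origin under its centre.
- spool: Grey solder-wire spool standing on its flange, 54 mm across, 34 mm high; bystander. Origin under its centre.
- screwdriver: Black-handled screwdriver lying on the bench, 180 mm long; bystander. It lies along its own x.
Not all that is in view belongs to the job. What is meant by the board is not green, and is the larger of those in its own colour.

How it is judged:
At the end, for the whole second after the job is handed in: The board stands flat on the bed (within 3 mm), its far edge within 2.5 mm of the end stop, square to the holder within 0.03 rad and within 2 mm of the fixed jaw; the sliding jaw is closed on it within 2 mm; all at rest (x of board in the frame of holder between 0.0225 and 0.0275 m and y of board in the frame of holder between -0.002 and 0.002 m and value of joint jaw between -0.002 and 0.002 m and angle between the x axis of board and the x axis of holder, either way round below 0.03 rad and angle between board's own z axis and vertical below 0.04 rad and height (world z) of board between 0.017 and 0.023 m and linear speed of board below 0.01 m/s); the robot touches nothing.
It fails at once if the board is lifted off the bed or tipped up (height (world z) of board above 0.026 m or angle between board's own z axis and vertical above 0.2 rad).
It fails at once if the bottle is shifted or tipped (distance of bottle from where it was at the start of the episode above 0.02 m or angle between bottle's own z axis and vertical above 0.3 rad).
It fails at once if the mouse is shifted (distance of mouse from where it was at the start of the episode above 0.02 m).
It fails at once if the spool is shifted (distance of spool from where it was at the start of the episode above 0.02 m).
It fails at once if the screwdriver is shifted (distance of screwdriver from where it was at the start of the episode above 0.02 m).
It also fails if it takes over 43 s, if anything falls off the work surface, if the arm or the gripper's body presses on something with over 40 N, if the wrist force passes 120 N, or if a joint passes its speed limit or range.

## Working session

There is one attempt and no reset: what is moved stays moved. The work goes in short steps, Python scripts to look and compute and a tool call to move; the robot and the scene stay as the last step left them, time stands still between calls to the robot, and variables do not carry over. Pictures are saved under pics/ and viewed, and the job is handed in when it is done.

Besides the shell and the picture viewer there is one more tool, called after "Request:" as name(argument=value, ...) on one line, values as JSON. arm_command: Moves the arm, as the interface text tells. Its arguments: {"type":"object","properties":{"plan":{"type":"array"},"newtons":{"type":"number"}},"required":["plan"]}

```bash
mkdir -p pics; ls; python3 - <<'E'
from station import sensors, vision
import cv2
o=sensors.get_obs(); print(o)
for c in ("scene","top","wrist"):
    im=vision.camera(c); cv2.imwrite(f"pics/a_{c}.png",im)
    p=vision.camera_params(c); print(c,p)
E
```

```text
pics
{'time_s': 0.0, 'qpos': array([ 1.11540143e+00,  3.00500516e-01,  1.52158120e+00,  3.48423931e-05,
        1.32069701e+00, -6.66343005e-02]), 'joint_vel': array([-1.44972138e-03, -5.43206428e-04, -1.99779953e-03,  9.41267496e-05,
       -1.57860583e-03, -1.62582747e-03]), 'tau': array([-2.50358744e-04, -5.31824684e+01, -3.52726972e+01,  7.07186619e-02,
        2.46373558e-02, -2.94695084e-06]), 'ee_pos': array([0.20847902, 0.50892711, 0.40407   ]), 'eef_rot': array([-3.14041146e+00, -1.12648049e-04,  2.75282335e+00]), 'force': array([-1.12107801, -0.09084017,  0.18696449]), 'moment': array([0.01960508, 0.00782506, 0.01902941]), 'grip_width': 0.0938161077580054}
scene {'intrinsics': array([[477.53884604,   0.        , 314.89672481],
       [  0.        , 477.53884604, 195.94995972],
       [  0.        ,   0.        ,   1.        ]]), 'rvec': array([ 1.42731284,  2.3887003 , -0.66913355]), 'tvec': array([ 0.21707441, -0.36194974,  1.51058796])}
top {'intrinsics': array([[434.70501971,   0.        , 316.68523909],
       [  0.        , 434.70501971, 197.91305534],
       [  0.        ,   0.        ,   1.        ]]), 'rvec': array([ 2.13550918, -2.1563277 ,  0.16176356]), 'tvec': array([0.01523198, 0.54218605, 0.92854812])}
wrist {'intrinsics': array([[333.58079515,   0.        , 320.05460243],
       [  0.        , 333.58079515, 204.68859769],
       [  0.        ,   0.        ,   1.        ]]), 'rvec': array([-2.43942892, -1.6352748 , -0.19725034]), 'tvec': array([-0.54966607, -0.02529113,  0.38961512])}
```

View pics/a_top.png

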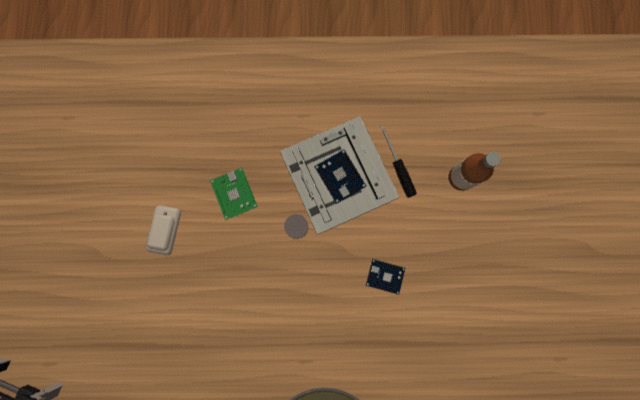

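View pics/a_scene.png

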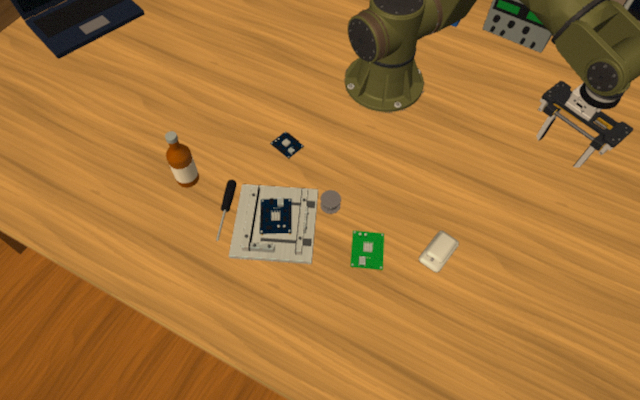

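View pics/a_wrist.png

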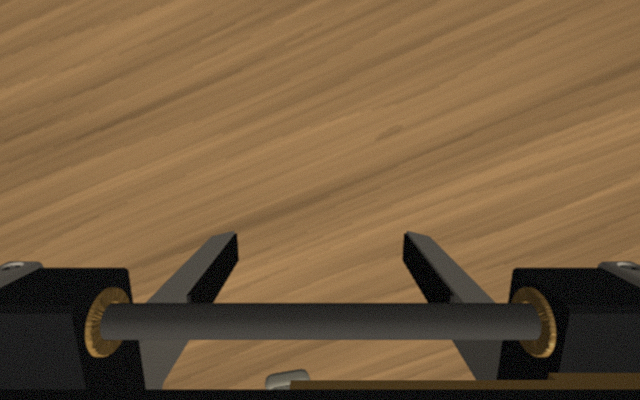

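The top view shows the holder around (340,175), with the end stop at (335,135), the sliding jaw on its left, the fixed jaw on its right and the board at (340,175). The spool at (296,227) stands near the back of the sliding jaw. The smaller blue board at (386,276) and the green one are decoys.

```bash
cat > h.py <<'E'
import numpy as np, cv2
from station import sensors, vision
def ray(cam,rc,z,p=None):
    p=p or vision.camera_params(cam); R=cv2.Rodrigues(p['rvec'])[0]; t=p['tvec']
    uv=np.array([rc[1],rc[0],1.]); d=R.T@np.linalg.inv(p['intrinsics'])@uv; c=-R.T@t
    return c+d*(z-c[2])/d[2]
def proj(cam,X,p=None):
    p=p or vision.camera_params(cam)
    return cv2.projectPoints(np.array(X,float).reshape(-1,3),p['rvec'],p['tvec'],p['intrinsics'],None)[0][:,0]
E
python3 - <<'E'
from h import *
Z=dict(holder=0,stop_face=.033,fixed_face=.033,jaw_back=.038,board=.02,bottle=0,mouse=0,spool=0,screwdriver=0)
for c in ("top","scene"):
    im=vision.camera(c)
    for n,z in Z.items():
        for d in vision.pinpoint(n,c)[:3]:
            if d['confidence']>.25: print(c,n,round(d['confidence'],2),np.round(d['at'],1),np.round(ray(c,d['at'],z),4))
im=vision.camera("top")
k=cv2.resize(im[100:250,260:420],None,fx=5,fy=4*1.0,interpolation=cv2.INTER_CUBIC)
k=cv2.resize(im[105:250,265:420],None,fx=4,fy=4,interpolation=cv2.INTER_CUBIC); cv2.imwrite("pics/b_top.png",k)
im=vision.camera("scene")
k=cv2.resize(im[160:290,200:360],None,fx=4,fy=4,interpolation=cv2.INTER_CUBIC); cv2.imwrite("pics/b_scene.png",k)
print(sensors.get_obs()['time_s'])
E
```

```text
top holder 0.95 [172.3 345.7] [ 0.6083 -0.0587  0.    ]
top stop_face 0.62 [135.4 328.3] [ 0.6881 -0.0181  0.033 ]
top fixed_face 0.72 [161.1 359.9] [ 0.6271 -0.0892  0.033 ]
top jaw_back 0.88 [186.5 305.7] [0.5687 0.0343 0.038 ]
top board 0.87 [273.5 382.2] [ 0.3744 -0.1338  0.02  ]
top board 0.65 [180.3 342.3] [ 0.5855 -0.0491  0.02  ]
top board 0.55 [197.4 233.1] [0.5483 0.2    0.02  ]
top bottle 0.95 [175.6 459.5] [ 0.5979 -0.325   0.    ]
top mouse 0.77 [226.3 165.3] [0.4857 0.3583 0.    ]
top spool 0.66 [225.6 296.8] [0.4843 0.0562 0.    ]
top screwdriver 0.6 [163.  393.9] [ 0.6295 -0.1725  0.    ]
scene holder 0.84 [226.  270.9] [ 0.6112 -0.0479  0.    ]
scene stop_face 0.63 [244.1 267. ] [ 0.6727 -0.0192  0.033 ]
scene fixed_face 0.91 [215.9 253.8] [ 0.6206 -0.0901  0.033 ]
scene jaw_back 0.61 [221.3 305.2] [0.5744 0.0344 0.038 ]
scene board 0.95 [252.9 369.3] [0.5685 0.2117 0.02  ]
scene board 0.75 [213.8 276.4] [ 0.5821 -0.0469  0.02  ]
scene board 0.72 [145.4 287.2] [ 0.3765 -0.1332  0.02  ]
scene bottle 0.66 [178.6 186.5] [ 0.595 -0.329  0.   ]
scene mouse 0.78 [255.3 439.4] [0.4818 0.3675 0.    ]
scene spool 0.61 [207.2 331.5] [0.4862 0.0651 0.    ]
scene spool 0.61 [214.8 223.9] [ 0.6413 -0.1741  0.    ]
scene screwdriver 0.71 [214.2 226. ] [ 0.6372 -0.1702  0.    ]
1.25
```

View pics/b_top.png

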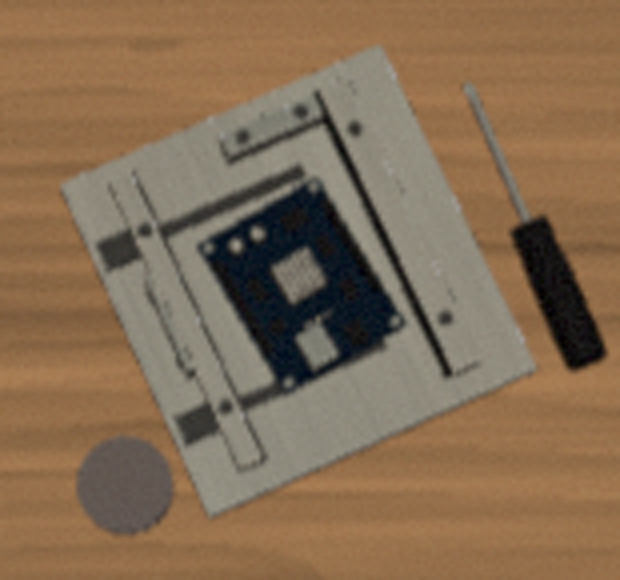

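View pics/b_scene.png

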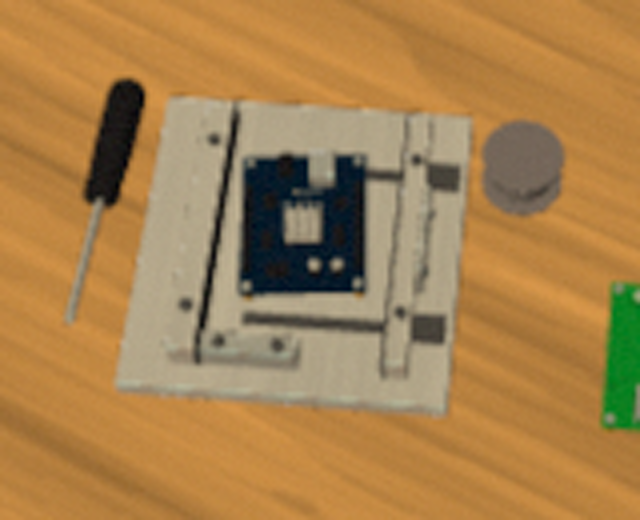

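```bash
cat > fit.py <<'E'
from h import *
from scipy.optimize import least_squares
def fit(obs):  # obs: list of (cam params, local pts Nx3(world z), pix Nx2)
    def r(q):
        c,s=np.cos(q[2]),np.sin(q[2]); out=[]
        for p,L,px in obs:
            L=np.array(L,float); W=np.c_[q[0]+c*L[:,0]-s*L[:,1],q[1]+s*L[:,0]+c*L[:,1],L[:,2]]
            out.append((proj(None,W,p)-px).ravel())
        return np.concatenate(out)
    best=min((least_squares(r,[.6,-.05,a]) for a in (0.4,)),key=lambda s:s.cost)
    return best.x, best.fun
def H(q,xy): 
    c,s=np.cos(q[2]),np.sin(q[2]); return np.array([q[0]+c*xy[0]-s*xy[1],q[1]+s*xy[0]+c*xy[1]])
def Hi(q,w):
    c,s=np.cos(q[2]),np.sin(q[2]); d=np.array(w)[:2]-q[:2]; return np.array([c*d[0]+s*d[1],-s*d[0]+c*d[1]])
E
python3 - <<'E'
from fit import *
un=lambda P,o,k=4:(np.array(P,float)+.5)/k-.5+np.array(o)
T=vision.camera_params('top');S=vision.camera_params('scene')
bed=[(.106,.115,.02),(.106,-.091,.02),(-.106,-.091,.02),(-.106,.115,.02)]
tp=un([(62,188),(380,46),(535,370),(210,516)],(265,105))
sp=un([(447,406),(118,382),(168,97),(472,117)],(200,160))
q1,f1=fit([(T,bed,tp)]);print(q1,f1.round(2))
q2,f2=fit([(S,bed,sp)]);print(q2,f2.round(2))
q,f=fit([(T,bed,tp),(S,bed,sp)]);print(q,f.round(2))
bd=[(.05,.04,.034),(.05,-.04,.034),(-.05,-.04,.034),(-.05,.04,.034)]
tb=un([(203,245),(315,178),(404,325),(285,391)],(265,105))
sb=un([(364,296),(239,294),(246,156),(367,155)],(200,160))
for o in ([(T,bd,tb)],[(S,bd,sb)],[(T,bd,tb),(S,bd,sb)]):
    b,f=fit(o);print('board',b,f.round(1)); print(Hi(q,b),b[2]-q[2])
for nm,w in dict(jbT=(.5687,.0343),jbS=(.5744,.0344),spoolT=(.4843,.0562),spoolS=(.4862,.0651),stop=(.6881,-.0181),fix=(.6271,-.0892),screw=(.633,-.171)).items(): print(nm,Hi(q,w).round(4))
E
```

```text
[ 0.60535805 -0.05236505  0.41445038] [-0.97 -0.75  0.18 -0.46  1.    0.15 -0.21  0.95]
[ 0.60577998 -0.0508225   0.41902013] [ 0.42  0.26 -0.71  0.47  0.01 -0.4   0.3  -0.55]
[ 0.60548293 -0.05171877  0.41647693] [-1.3  -0.68 -0.21 -0.54  0.76 -0.02 -0.37  0.95  0.04  0.1  -1.04  0.12
 -0.09 -0.68  0.15 -0.67]
board [ 0.59358068 -0.0433238   0.50992323] [-1.7 -0.4  0.8 -0.7  0.9  0.  -0.   1. ]
[-0.00748873  0.01249232] 0.0934463008688517
board [ 0.59379152 -0.04114677  0.49867543] [ 0.3 -0.6 -0.5  0.  -0.1  0.2  0.3  0.4]
[-0.00641522  0.01439796] 0.08219850026700298
board [ 0.59359201 -0.04243069  0.50529681] [-2.  -0.5  0.5 -0.7  0.5  0.2 -0.6  1.   0.  -1.  -0.8 -0.1 -0.6  0.1
 -0.2  0. ]
[-0.00711707  0.0133045 ] 0.08881988361612642
jbT [0.0012 0.0935]
jbS [0.0064 0.0913]
spoolT [-0.0672  0.1477]
spoolS [-0.0618  0.1551]
stop [ 0.0892 -0.0027]
fix [ 0.0046 -0.043 ]
screw [-0.0231 -0.1202]
```

```bash
python3 - <<'E'
from fit import *
q=np.array([.6055,-.0517,.4165])
o=sensors.get_obs(); p=vision.camera_params('wrist'); R=cv2.Rodrigues(p['rvec'])[0]
c=-R.T@p['tvec']; y=o['eef_rot'][2]; d=c-o['ee_pos']
print('cam in tool x', d@[np.cos(y),np.sin(y),0], 'tool y', d@[np.sin(y),-np.cos(y),0], d[2])
for h in [(-.105,.005),(-.095,.005),(-.033,.005),(.01,.14),(.01,.12),(.01,.061)]:
    w=H(q,h); print(h,w.round(4),((w-o['ee_pos'][:2])/.4).round(3), np.hypot(*w).round(3))
print((.4165-y)*180/np.pi/120, o['ee_pos'])
E
```

```text
cam in tool x 0.06725865852549055 tool y -0.0004875181119749028 -0.019378520861196957
(-0.105, 0.005) [ 0.5075 -0.0896] [ 0.747 -1.496] 0.515
(-0.095, 0.005) [ 0.5166 -0.0856] [ 0.77  -1.486] 0.524
(-0.033, 0.005) [ 0.5733 -0.0605] [ 0.912 -1.424] 0.576
(0.01, 0.14) [0.558  0.0804] [ 0.874 -1.071] 0.564
(0.01, 0.12) [0.5661 0.0621] [ 0.894 -1.117] 0.569
(0.01, 0.061) [0.59   0.0081] [ 0.954 -1.252] 0.59
-1.115501512570648 [0.20848504 0.50895427 0.40464984]
```

Request:
arm_command(plan=[0.15, 0.385, -0.75, 0, -0.8, 0.15, 0.385, -0.75, 0, -0.8, 0.15, 0.385, -0.75, 0, -0.8, 0.15, 0.385, -0.75, 0, -0.8, 0.15, 0.385, -0.75, 0, -0.8, 0.15, 0.385, -0.75, 0, -0.8, 0.15, 0.385, -0.75, 0, -0.8, 0.15, 0.385, -0.75, 0, -0.8, 0.15, 0.385, -0.75, 0, -0.8, 0.15, 0.385, -0.75, 0, -0.8, 0.15, 0.385, -0.75, 0, -0.8, 0.15, 0.385, -0.75, 0, -0.8, 0.15, 0.385, -0.75, 0, -0.8])

```text
time_s: 2.55
ee_pos: [0.3625, 0.2089, 0.4047]
eef_rot: [3.141, -0.0, 1.08]
force: [-0.6, -0.4, -0.0]
grip_width: 0.0397
```

Request:
arm_command(plan=[0.15, 0.362, -0.746, 0, -0.315, 0.15, 0.362, -0.746, 0, -0.315, 0.15, 0.362, -0.746, 0, -0.315, 0.15, 0.362, -0.746, 0, -0.315, 0.15, 0.362, -0.746, 0, -0.315, 0.15, 0.362, -0.746, 0, -0.315, 0.15, 0.362, -0.746, 0, -0.315, 0.15, 0.362, -0.746, 0, -0.315, 0.15, 0.362, -0.746, 0, -0.315, 0.15, 0.362, -0.746, 0, -0.315])

```text
time_s: 3.55
ee_pos: [0.507, -0.0886, 0.4047]
eef_rot: [-3.141, 0.0, 0.42]
force: [0.1, 0.4, -0.5]
grip_width: 0.0396
```

```bash
python3 - <<'E'
from fit import *
q=np.array([.6055,-.0517,.4165])
o=sensors.get_obs(); print(o['time_s'],o['ee_pos'],o['eef_rot'],o['qpos'].round(3),Hi(q,o['ee_pos']),o['grip_width'],o['force'])
im=vision.camera('wrist'); cv2.imwrite('pics/c_wrist.png',im)
W=lambda L:[[*H(q,(x,y)),z] for x,y,z in L]
pts=W([(-.09,-.04,.042),(.09,-.04,.042),(.075,-.039,.04),(.075,.021,.04),(-.106,.115,.02),(-.106,-.091,.02),(.106,-.091,.02),(.106,.115,.02)])
print(proj('wrist',pts).round(0).tolist())
E
```

```text
3.55 [ 0.50701248 -0.08859131  0.40468097] [-3.14139235e+00  4.68204320e-05  4.19992888e-01] [-0.244  0.221  1.62   0.     1.301  0.907] [-0.1049927   0.00610684] 0.03964693108697249 [ 0.09750804  0.40084331 -0.50241744]
[[364.0, 177.0], [370.0, -18.0], [368.0, 1.0], [304.0, 1.0], [222.0, 188.0], [407.0, 189.0], [421.0, -27.0], [207.0, -28.0]]
```

View pics/c_wrist.png

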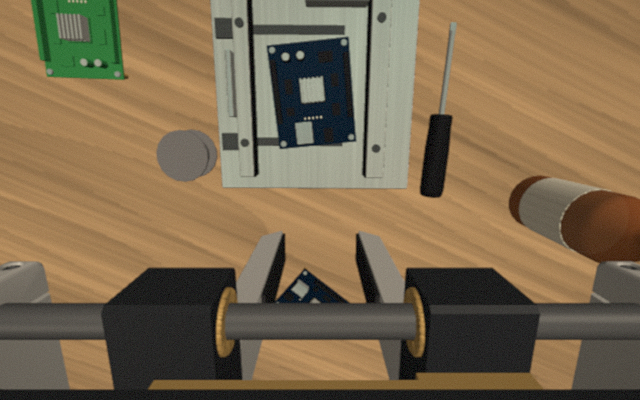

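The wrist view matches the projected holder to about 1–2 px: its bed corners sit at (222,188) and (408,188). The board spans about (268,46) to (356,149) and the way in is clear. I'll descend and start the push.

Request:
arm_command(plan=[0.15, 0, 0, -0.35, 0, 0.15, 0, 0, -0.35, 0, 0.15, 0, 0, -0.35, 0, 0.15, 0, 0, -0.4, 0, 0.15, 0, 0, -0.449, 0, 0.15, 0, 0, -0.449, 0, 0.15, 0.057, 0.024, -0.449, 0, 0.15, 0.057, 0.024, -0.449, 0])

```text
time_s: 4.4
ee_pos: [0.5316, -0.0787, 0.2266]
eef_rot: [3.14, -0.002, 0.42]
force: [-0.0, -0.4, 0.4]
grip_width: 0.0398
```

```bash
python3 - <<'E'
from fit import *
q=np.array([.6055,-.0517,.4165])
o=sensors.get_obs(); print(o['time_s'],o['ee_pos'],Hi(q,o['ee_pos']),o['grip_width'],o['force'])
im=vision.camera('wrist'); cv2.imwrite('pics/d_wrist.png',im)
E
```

```text
4.4 [ 0.53156588 -0.07869524  0.22660636] [-0.07853478  0.00522351] 0.03979543029765216 [-0.00230782 -0.36554836  0.39467667]
```

View pics/d_wrist.png

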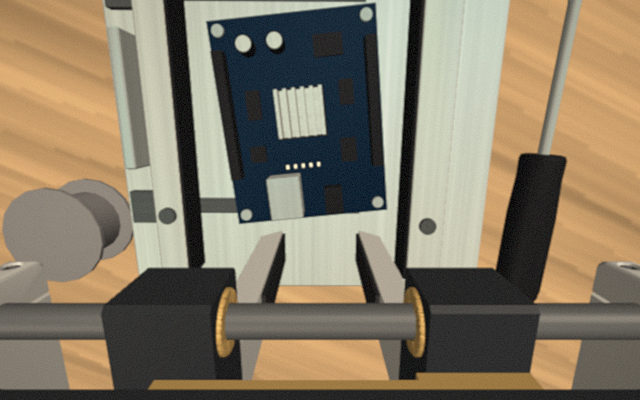

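The fingers are between the jaws and behind the board's near edge, which runs from (240,222) to (385,208). Now I push along holder +x.

Request:
arm_command(plan=[0.15, 0.014, 0.006, 0, 0, 0.15, 0.023, 0.01, 0, 0, 0.15, 0.032, 0.014, 0, 0, 0.15, 0.041, 0.018, 0, 0, 0.15, 0.05, 0.022, 0, 0, 0.15, 0.059, 0.026, 0, 0, 0.15, 0.068, 0.03, 0, 0, 0.15, 0.077, 0.034, 0, 0, 0.15, 0.084, 0.037, 0, 0, 0.15, 0.089, 0.0395, 0, 0, 0.15, 0.089, 0.0395, 0, 0, 0.15, 0.089, 0.0395, 0, 0])

```text
time_s: 5.65
ee_pos: [0.5657, -0.064, 0.225]
eef_rot: [-3.142, 0.0, 0.418]
force: [-0.2, 0.4, -0.6]
grip_width: 0.04
```

```bash
python3 - <<'E'
from fit import *
q=np.array([.6055,-.0517,.4165])
o=sensors.get_obs(); print(o['time_s'],o['ee_pos'],Hi(q,o['ee_pos']),o['grip_width'],o['force'])
im=vision.camera('wrist'); cv2.imwrite('pics/e_wrist.png',im)
im=vision.camera('scene');k=cv2.resize(im[160:290,200:360],None,fx=4,fy=4,interpolation=cv2.INTER_CUBIC); cv2.imwrite("pics/e_scene.png",k)
E
```

```text
5.65 [ 0.56565791 -0.06403871  0.2250247 ] [-0.04142778  0.00483472] 0.03998081321935924 [-0.15932261  0.40464205 -0.55988964]
```

View pics/e_wrist.png

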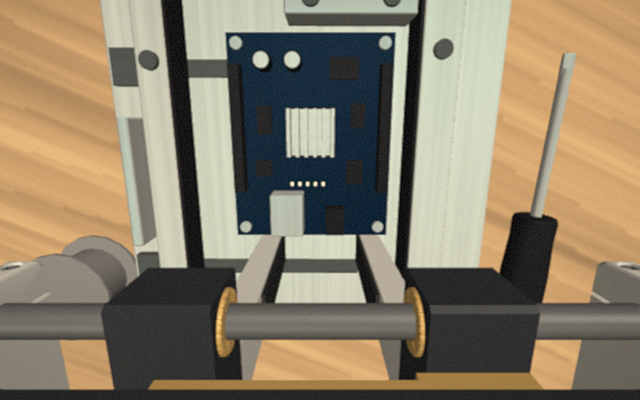

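View pics/e_scene.png

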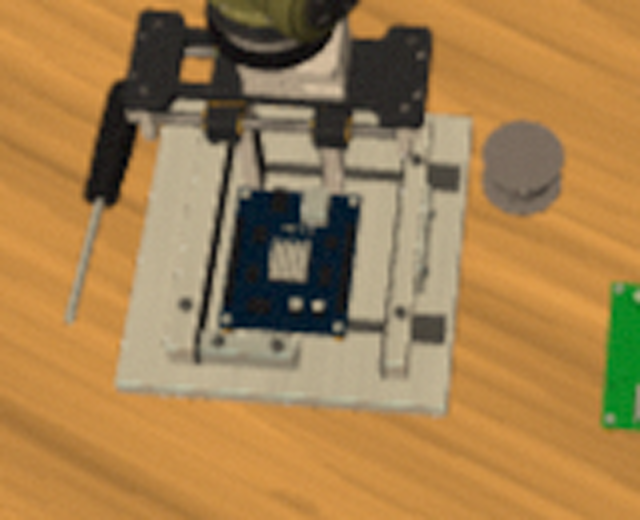

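The board is now square and about 8 mm short of the stop, whose lip is at (350,20). I'll push on gently until it touches.

Request:
arm_command(plan=[0.15, 0.005, 0.002, 0, 0, 0.15, 0.009, 0.004, 0, 0, 0.15, 0.013, 0.006, 0, 0, 0.15, 0.017, 0.0075, 0, 0, 0.15, 0.017, 0.0075, 0, 0])

```text
time_s: 6.25
ee_pos: [0.5722, -0.0612, 0.2248]
eef_rot: [-3.141, 0.003, 0.418]
force: [-7.2, -2.9, 4.8]
grip_width: 0.0403
```

Request:
arm_command(plan=[0.15, 0.0025, 0.001, 0, 0, 0.15, 0.0025, 0.001, 0, 0])

```text
time_s: 6.45
ee_pos: [0.5727, -0.0611, 0.2247]
eef_rot: [-3.14, 0.005, 0.418]
force: [-13.8, -5.1, 7.1]
grip_width: 0.0398
```

```bash
python3 - <<'E'
from fit import *
q=np.array([.6055,-.0517,.4165])
o=sensors.get_obs(); print(o['time_s'],o['ee_pos'],Hi(q,o['ee_pos']),o['grip_width'],o['force'])
im=vision.camera('wrist'); cv2.imwrite('pics/f_wrist.png',im)
E
```

```text
6.45 [ 0.57273864 -0.06108066  0.22468431] [-0.03375567  0.00467529] 0.03981915022371101 [-13.79980433  -5.11368499   7.12231935]
```

View pics/f_wrist.png

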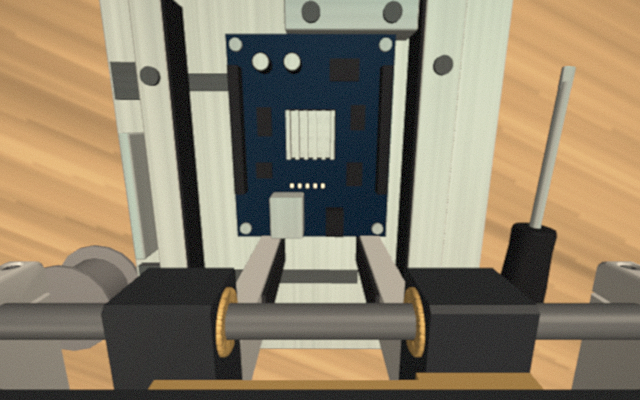

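Contact with the stop is confirmed: about 15 N, and the board edge meets the stop in the picture. I'll back out, rise, close the fingers and go behind the thumb plate.

Request:
arm_command(plan=[0.15, -0.06, -0.0265, 0, 0, 0.15, -0.06, -0.0265, 0, 0, 0.15, -0.06, -0.0265, 0.2, 0, 1, -0.06, -0.0265, 0.22, 0, 1, -0.06, -0.0265, 0.22, 0, 1, -0.0375, 0.32, 0.22, 0, 1, -0.0375, 0.32, 0.22, 0, 1, -0.0375, 0.32, 0.22, 0, 1, -0.0375, 0.32, 0.22, 0, 1, -0.0375, 0.32, 0.22, 0, 1, -0.0375, 0.32, 0.22, 0])

```text
time_s: 7.6
ee_pos: [0.5586, 0.0666, 0.3127]
eef_rot: [-3.142, 0.0, 0.417]
force: [-1.0, 0.1, -1.3]
grip_width: 0.0005
```

```bash
python3 - <<'E'
from fit import *
q=np.array([.6055,-.0517,.4165])
o=sensors.get_obs(); print(o['time_s'],o['ee_pos'],Hi(q,o['ee_pos']),o['grip_width'],o['force'])
im=vision.camera('wrist'); cv2.imwrite('pics/g_wrist.png',im)
im=vision.camera('scene');k=cv2.resize(im[160:290,200:360],None,fx=4,fy=4,interpolation=cv2.INTER_CUBIC); cv2.imwrite("pics/g_scene.png",k)
E
```

```text
7.6 [0.55862582 0.06662097 0.31266135] [0.00500126 0.12716929] 0.00047694012866867285 [-0.95065345  0.10325916 -1.28897841]
```

View pics/g_wrist.png

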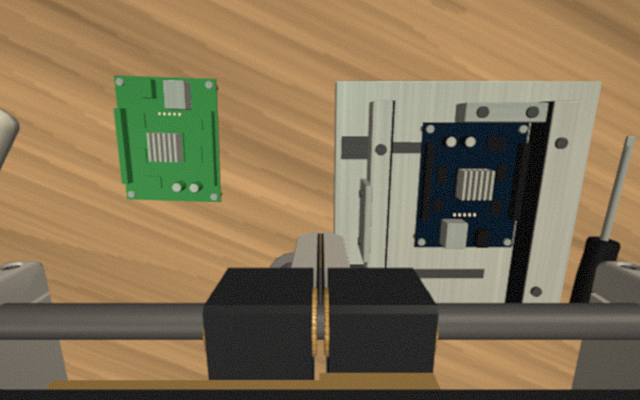

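View pics/g_scene.png

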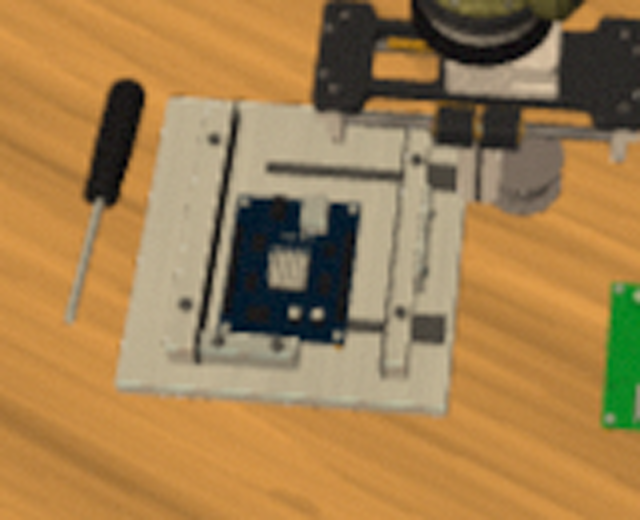

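The fingers are shut beyond the thumb plate, whose position is (365,220) in the wrist view, and clear of the spool. I'll descend and push toward -y.

Request:
arm_command(plan=[1, 0, 0, -0.12, 0, 1, 0, 0, -0.213, 0, 1, 0, 0, -0.213, 0, 1, 0, 0, -0.213, 0, 1, 0.01, -0.023, -0.213, 0, 1, 0.015, -0.034, -0.213, 0, 1, 0.019, -0.043, -0.213, 0, 1, 0.023, -0.052, -0.213, 0, 1, 0.027, -0.061, -0.213, 0, 1, 0.031, -0.07, -0.213, 0, 1, 0.035, -0.079, -0.213, 0, 1, 0.039, -0.088, -0.213, 0, 1, 0.043, -0.097, -0.213, 0, 1, 0.0455, -0.103, -0.213, 0, 1, 0.0455, -0.103, -0.213, 0])

```text
time_s: 9.2
ee_pos: [0.5768, 0.0257, 0.2278]
eef_rot: [3.141, 0.0, 0.417]
force: [0.0, 0.5, 0.0]
grip_width: 0.0008
```

```bash
python3 - <<'E'
from fit import *
q=np.array([.6055,-.0517,.4165])
o=sensors.get_obs(); print(o['time_s'],o['ee_pos'],Hi(q,o['ee_pos']),o['grip_width'],o['force'])
im=vision.camera('wrist'); cv2.imwrite('pics/i_wrist.png',im)
im=vision.camera('scene');k=cv2.resize(im[160:290,200:360],None,fx=4,fy=4,interpolation=cv2.INTER_CUBIC); cv2.imwrite("pics/i_scene.png",k)
E
```

```text
9.2 [0.57682562 0.02570468 0.22775903] [0.00509198 0.08238796] 0.0007500842546389155 [0.00421446 0.5402158  0.01065367]
```

View pics/i_wrist.png

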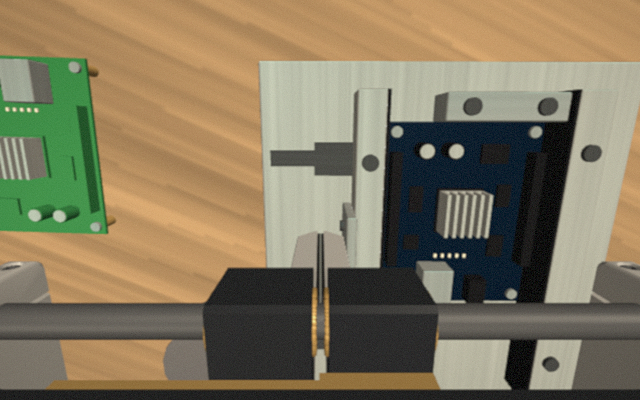

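View pics/i_scene.png

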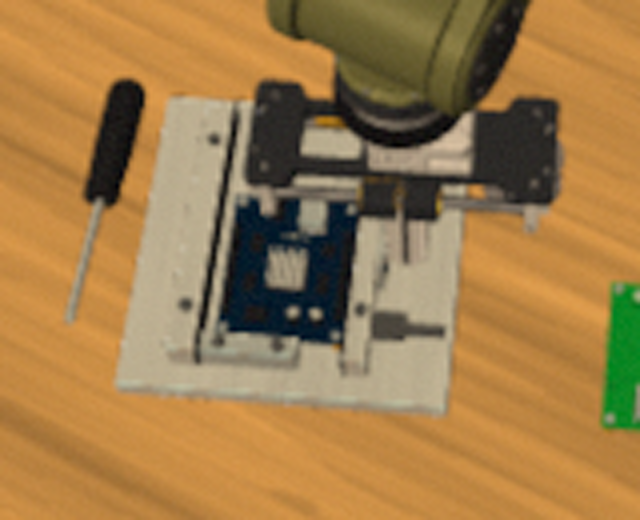

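The jaw is just about reaching the board, with roughly 9 mm of travel left. I'll go on in small steps.

Request:
arm_command(plan=[1, 0.002, -0.0045, 0, 0, 1, 0.004, -0.009, 0, 0, 1, 0.006, -0.0135, 0, 0, 1, 0.007, -0.016, 0, 0, 1, 0.007, -0.016, 0, 0])

```text
time_s: 9.8
ee_pos: [0.5795, 0.0196, 0.2277]
eef_rot: [3.142, 0.0, 0.417]
force: [-1.7, 1.1, -0.7]
grip_width: 0.0006
```

Request:
arm_command(plan=[1, 0.001, -0.0023, 0, 0, 1, 0.001, -0.0023, 0, 0])

```text
time_s: 10.0
ee_pos: [0.5799, 0.0187, 0.2277]
eef_rot: [-3.141, 0.0, 0.418]
force: [-2.4, 2.4, -1.0]
grip_width: 0.0001
```

Request:
arm_command(plan=[1, 0.001, -0.0023, 0, 0, 1, 0.001, -0.0023, 0, 0])

```text
time_s: 10.2
ee_pos: [0.5803, 0.0179, 0.2277]
eef_rot: [-3.141, 0.0, 0.418]
force: [-2.8, 3.4, -1.9]
grip_width: 0.0005
```

Request:
arm_command(plan=[1, 0.001, -0.0023, 0, 0, 1, 0.001, -0.0023, 0, 0])

```text
time_s: 10.4
ee_pos: [0.5805, 0.0175, 0.2277]
eef_rot: [-3.14, 0.001, 0.418]
force: [-5.8, 9.3, 1.8]
grip_width: 0.0004
```

```bash
python3 - <<'E'
from fit import *
q=np.array([.6055,-.0517,.4165])
o=sensors.get_obs(); print(o['time_s'],o['ee_pos'],Hi(q,o['ee_pos']),o['grip_width'],o['force'])
im=vision.camera('wrist'); cv2.imwrite('pics/j_wrist.png',im)
E
```

```text
10.4 [0.58046884 0.01753112 0.22771809] [0.00511703 0.07343924] 0.00040263650121239163 [-5.82599826  9.26000832  1.77533383]
```

View pics/j_wrist.png

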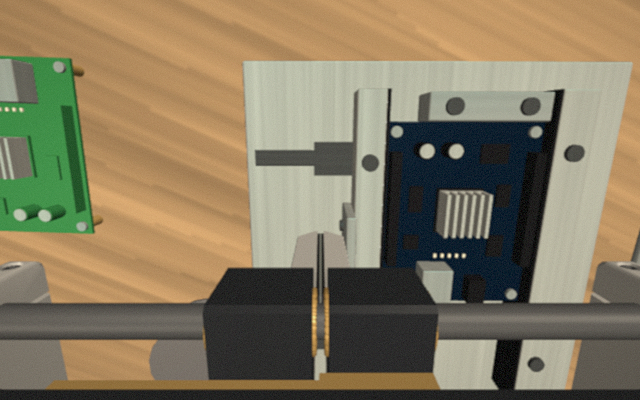

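Request:
arm_command(plan=[1, 0.001, -0.0023, 0, 0, 1, 0.001, -0.0023, 0, 0])

```text
time_s: 10.65
ee_pos: [0.5807, 0.0172, 0.2277]
eef_rot: [-3.139, 0.001, 0.418]
force: [-9.0, 15.4, 3.2]
grip_width: 0.0003
```

Request:
arm_command(plan=[1, 0.001, -0.0023, 0, 0, 1, 0.001, -0.0023, 0, 0])

```text
time_s: 10.85
ee_pos: [0.5809, 0.017, 0.2277]
eef_rot: [-3.137, 0.001, 0.418]
force: [-12.0, 21.2, 6.1]
grip_width: 0.0004
```

The force now climbs to 24 N with almost no tool motion, so the board is nipped. I'll back off, rise and look straight down.

Request:
arm_command(plan=[1, -0.02, 0.046, 0, 0, 1, -0.02, 0.046, 0, 0, 1, -0.02, 0.046, 0.43, 0, 1, -0.02, 0.046, 0.43, 0, 1, -0.02, 0.046, 0.43, 0, 1, -0.02, 0.046, 0.43, 0, 0.15, -0.1, -0.236, 0.43, 0, 0.15, -0.1, -0.236, 0.43, 0, 0.15, -0.1, -0.236, 0.43, 0, 0.15, -0.1, -0.236, 0.43, 0, 0.15, -0.1, -0.236, 0.43, 0, 0.15, -0.1, -0.236, 0.43, 0])

```text
time_s: 12.05
ee_pos: [0.5418, -0.0786, 0.3999]
eef_rot: [3.141, -0.0, 0.418]
force: [0.1, -0.2, -0.4]
grip_width: 0.0396
```

```bash
python3 - <<'E'
from fit import *
q=np.array([.6055,-.0517,.4165])
o=sensors.get_obs(); print(o['time_s'],o['ee_pos'],Hi(q,o['ee_pos']),o['grip_width'],o['force'])
p=vision.camera_params('wrist');im=vision.camera('wrist'); 
k=cv2.resize(im[0:220,180:440],None,fx=3,fy=2.7,interpolation=cv2.INTER_CUBIC)
k=cv2.resize(im[20:215,190:450],None,fx=3,fy=3,interpolation=cv2.INTER_CUBIC); cv2.imwrite('pics/k_wrist.png',k)
W=lambda L:[[*H(q,(x,y)),z] for x,y,z in L]
pr=proj(None,W([(.075,.04,.034),(.075,-.04,.034),(-.025,-.04,.034),(-.025,.04,.034),(.106,.115,.02),(.106,-.091,.02),(-.106,-.091,.02),(-.106,.115,.02)]),p)
print((((pr-[190,20])+.5)*3-.5).round(1).tolist())
for n,z in dict(bottle=0,mouse=0,spool=0,screwdriver=0).items():
    vision.camera('top')
    for d in vision.pinpoint(n,'top')[:1]: print(n,d['at'],ray('top',d['at'],0))
E
```

```text
12.05 [ 0.54180388 -0.07858412  0.39990649] [-0.06912707  0.00118323] 0.03957131455814838 [ 0.09511934 -0.17084988 -0.44346318]
[[267.2, 69.8], [518.0, 70.0], [509.0, 387.1], [275.3, 386.9], [39.2, -23.7], [672.3, -23.0], [634.6, 603.2], [85.1, 602.6]]
bottle [176.5, 460.0] [ 0.59573694 -0.32605834  0.        ]
mouse [227.5, 165.3] [0.4828996  0.35817676 0.        ]
spool [226.2, 297.3] [0.482954   0.05504576 0.        ]
```

View pics/k_wrist.png

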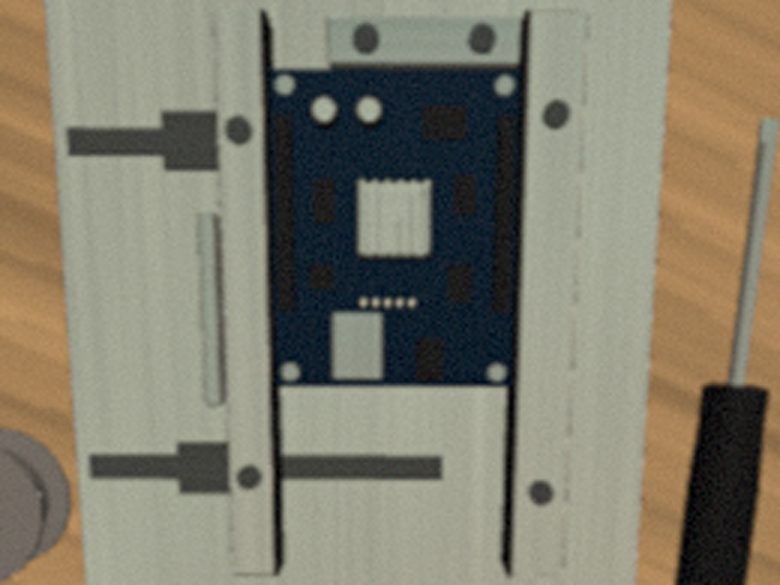

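```bash
python3 - <<'E'
from fit import *
q=np.array([.6055,-.0517,.4165]); p=vision.camera_params('wrist')
W=lambda L:[[*H(q,(x,y)),z] for x,y,z in L]
for j in (0,.002):
  pr=proj(None,W([(.09,.04+j,.042),(-.09,.04+j,.042),(.09,-.04,.042),(-.09,-.04,.042)]),p); print((((pr-[190,20])+.5)*3-.5).round(1).tolist())
tb=(np.array([(284,85),(504,85),(496,372),(290,372)])+.5)/3-.5+[190,20]
hs=[(a*.0455,b*.0355,.034) for a,b in ((1,1),(1,-1),(-1,-1),(-1,1))]
b,f=fit([(p,hs,tb)]);print(Hi(q,b),b[2]-q[2],f.round(2))
import cv2
vision.camera('scene')
print([ (np.round(d['at']),round(d['confidence'],2),ray('scene',d['at'],0)) for d in vision.pinpoint('screwdriver','scene')[:2]])
E
```

```text
[[261.5, 8.6], [276.9, 575.0], [521.7, 8.7], [505.7, 575.1]]
[[255.0, 8.5], [271.1, 575.0], [521.7, 8.7], [505.7, 575.1]]
[ 0.02467395 -0.0006715 ] -0.0013827538332445988 [-0.38 -0.33  0.28 -0.19  0.41  0.38 -0.3   0.25]
[(array([212., 224.]), 0.9, array([ 0.6327605, -0.1779639,  0.       ]))]
```

All the checks agree: board at x = 24.7 mm, y = -0.7 mm, skew -0.001 rad, and the jaw edge lies on the line predicted for 0. The arm is clear, so I'm handing in.

```bash
python3 -c "
from station import job,sensors
print(job.hand_in(), sensors.get_obs()['time_s'])"
```

```text
the job is handed in; nothing more can be done
the job is handed in; nothing more can be done
```

The board is seated against the end stop and nipped square between the jaws, and the job is handed in (no verdict is reported).

I pushed the board along the bed with two part-open fingertips until it pressed on the stop at about 15 N. Then I pushed the sliding jaw in with the fingers shut until the force rose to 24 N with almost no motion, and withdrew clear of everything.

**Last checks, from the wrist camera after backing off:**
- **Board:** x about 24.7 mm, y about -0.7 mm and skew about -0.001 rad in the holder's frame. The hole positions on the board used for this fit were my estimate, but the outer edges also matched the seated outline to about 1 mm.
- **Jaw:** its edge lay on the line predicted for joint value 0.
- **Other things on the bench:** re-measured bottle, mouse and spool positions agreed with the starting ones within about 3 mm, which is detection noise. The network missed the screwdriver in the top view. The scene view put it about 9 mm from its earlier estimate, which I also take as noise because nothing came near it.

The last clock reading was about 12 s, against the 43 s limit. No check failed.

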